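# Pack the two-layer gift box

## Robot

A 6-joint arm with a two-finger parallel gripper is mounted at the origin on a cart in front of the work surface, level with it; the furniture and walls round the work are solid. World frame = base frame: x ahead of the robot, y to its left, z up, the work surface at z = 0. Lengths are in mm, angles in degrees, forces in N, time in s.
With the tool pointing down it reaches from about 350 to 875 mm from the base axis. Payload 15.5 kg.
Tool frame: the origin (TCP) lies on the centre line of the jaws, within the pads' length; the fingertips stand 11 mm ahead of it and the grasp point (between the pads) lies 8 mm behind it; z points along the fingers, y is the line along which they close (so a half turn about z gives the same grasp; the last joint's range is limited). The gripper opens to 85 mm and grips with 20 to 120 N. Pads are 22 mm wide; open, the fingers measure 114 mm over their backs; the gripper's body (76 mm by 85 mm) begins 54 mm behind the grasp point. The pads swing forward as they close: fully open they stand 13 mm farther back than shut.
Start: joints at [-75.659, 28.281, 77.091, -0, 74.628, -5.472], TCP at [211.844, -588.004, 202.577] pointing down, gripper open.
Joint ranges: [-166.48, 166.48], [-47.26, 123.95], [12.59, 153.08], [-70.14, 250.14], [6.76, 159.57], [-176.63, 176.63]. Speed limits (degrees/s): [108.29, 108.29, 147.25, 172.46, 172.46, 172.46].

## Interface

Orientations are given as [roll, pitch, yaw] about the fixed x, y, z axes, in that order (R = Rz(yaw) Ry(pitch) Rx(roll)).
In Python, from station import readout, imaging, env gives the robot as it stands. The module is installed in compiled form; this text tells all that it offers.
- The arm moves only by the tool apply_moves, never from a script. Its argument "commands" is a list of rows, each a list of 3 entries, a list of its own where there are three numbers: the shift along the tool's x, y, z in cm, then the turn, a rotation vector about the tool's x, y, z in rad, then the gripper command: -1 is shut, 1 is fully open, values between are in proportion. A call has 1 to 20 rows; each row is the pose to reach, as a shift and turn from the pose commanded when the call began, along the tool's axes at that moment; what a row does not reach only later rows make up. A row lasts 1/12 s, in which the tool goes at most 41.7 mm and 7.16 degrees, less where a joint would pass 70% of its speed; a pose out of reach is approached as far as the arm can. A call with a gripper value outside its range is refused whole. The fingers move at their own pace and stop on an object; "newtons" is the grip in N (left out, the last holds). Time passes only in rows, so rows that repeat a pose let the fingers close. It gives the time, the measured TCP pose, the force, the opening and the grip force at its end, in the units of the state.
- readout.sense(): the state, without advancing time (a new reading comes with each control period).
- imaging.camera(name): name is "scene" or "top"; returns a dict with "frame" (480x640x3 uint8, red, green, blue), "z_map" (480x640 float32, mm along the optical axis (not along the pixel's ray), 0 where there is no reading), "intrinsics" (3x3 intrinsics, pixels), "dist_coeffs" ([k1, k2, p1, p2, k3] as OpenCV has them; the pictures are not rectified), "R" (3x3) and "t" (3): a world point X has camera coordinates R X + t. Camera axes: x right, y down, z forward; pixel columns grow to the right and rows downward; lengths in mm; the calibration is good to about 2 mm. A picture is of the moment at which its call begins.
- env.finish_job(): hands the job in; it is judged then, once.
The state is a dict: "t": time; "q": joint angles; "joint_vel": joint speeds; "tau": joint torques, N m; "ee_pos": TCP position; "ee_rot": TCP orientation; "wrist_force": force on the tool from outside, world axes, zero at the start; "moment": the same for the moment, N m; "finger_gap": opening from 0.0 (shut) to 1.0 (fully open); "finger_force": force on a finger pad.
Only numpy, scipy, OpenCV 4.12 (cv2) and the standard library are available. Lean on these libraries where they do the work, as an engineer would, in place of code of your own. Each camera call takes 0.05 s, during which the arm holds its last target. There are 200 camera calls.

## Task

Pack the round wooden gift box: lay the wrapped long pastry bar flat on its floor, inside the ledge, then put the round deck board with the knob over it, seated level on the ledge all round. Set both down rather than dropping them, and let go of them.

Things in the scene. Friction and masses are not known exactly. Their poses are not given: they have to be found in the camera images.
- gift_round: open round box of light and medium-brown wood, fixed to the table, 174 mm outside diameter, 46 mm high. Origin at the centre of its underside, z up. Its floor is 4 mm above the table. From the floor up to a height of 36 mm it is a well of 136 mm diameter; there a ledge runs all round, and above the ledge, up to the rim, the opening is 162 mm in diameter and 10 mm deep.
- bar_center (a point): centre, half-way up, of the one long wrapped pastry bar (pale bar with orange-brown patches in a crinkled clear film bag, lying flat): 57 mm along its x, 101 mm along its y (its length), 25 mm high; 40 g. Grasp it across its 57 mm width. The other packs near it are square film bags with round ring cakes, one of them chocolate brown: they are not wanted.
- deck_knob (a point): middle of the dark straight round knob (26 mm diameter, 44 mm high, upright) in the centre of the deck board, a light wooden disc of 152 mm diameter and 10 mm thickness lying on the table, knob up; 140 g. This point is 32 mm above the disc's underside and 22 mm above its upper face, z up.

How it is judged (in metres and radians):
On the way, in this order (a step that is already met when the one before it is completed fails the run):
1. the pastry bar lies flat on the floor of the box, inside the ledge, released (horizontal distance between bar_center and gift_round below 0.025 m and z of bar_center in the frame of gift_round below 0.021 m and angle between bar_center's own z axis and vertical below 0.15 rad and contact force between bar and the fingers below 0.1 N), for 0.2 s.
2. the deck board lies on the ledge over the bar, level (horizontal distance between deck_knob and gift_round below 0.012 m and z of deck_knob in the frame of gift_round below 0.071 m and angle between deck_knob's own z axis and vertical below 0.05 rad), for 0.2 s.
At the end, for the whole second after the job is handed in: the pastry bar lies flat (within about 8 degrees) on the box's floor, its centre within 25 mm of the box's centre, and the deck board lies on the ledge over it, level within about 3 degrees, centred within 12 mm and not more than 3 mm proud of its seat; both are released and at rest (all of step 2 and horizontal distance between bar_center and gift_round below 0.025 m and z of bar_center in the frame of gift_round below 0.021 m and angle between bar_center's own z axis and vertical below 0.15 rad and linear speed of each of deck, bar below 0.02 m/s); the robot touches nothing.
It fails at once if the bar is dropped from more than about 40 mm (linear speed of bar above 0.9 m/s and contact force between bar and the fingers below 0.1 N).
It fails at once if the deck board is dropped from more than about 40 mm (linear speed of deck above 0.9 m/s and contact force between deck and the fingers below 0.1 N).
It also fails if it takes over 54 s, if anything falls off the work surface, if the arm or the gripper's body presses on something with over 40 N, if the wrist force passes 120 N, or if a joint passes its speed limit or range.

## Working session

There is one attempt and no reset: what is moved stays moved. The work goes in short steps, Python scripts to look and compute and a tool call to move; the robot and the scene stay as the last step left them, time stands still between calls to the robot, and variables do not carry over. Pictures are saved under pics/ and viewed, at most 10 in all, crops included, and the job is handed in when it is done.

Besides the shell and the picture viewer there is one more tool, called after "Call:" in YAML: its name, and indented under it one key for each argument. apply_moves: Moves the arm, as the interface text tells. Its arguments: {"type":"object","properties":{"commands":{"type":"array","items":{"type":"array"}},"newtons":{"type":"number"}},"required":["commands"]}

```bash
mkdir -p pics; cat > h.py <<'E'
import numpy as np, cv2
from station import readout, imaging, env
def cam(n,save=None):
    c=imaging.camera(n)
    if save: cv2.imwrite('pics/'+save,c['frame'][:,:,::-1])
    return c
def ray(c,uv):
    p=cv2.undistortPoints(np.array(uv,float).reshape(-1,1,2),np.array(c['intrinsics'],float),np.array(c['dist_coeffs'],float)).reshape(-1,2)
    R=np.array(c['R']);t=np.array(c['t']).ravel()
    return -R.T@t,np.c_[p,np.ones(len(p))]@R
def onz(c,uv,z):
    o,d=ray(c,uv); return o+d*((z-o[2])/d[:,2])[:,None]
def cloud(c):
    h,w=c['z_map'].shape; v,u=np.mgrid[:h,:w]
    o,d=ray(c,np.c_[u.ravel(),v.ravel()])
    return (o+d*c['z_map'].reshape(-1,1)).reshape(h,w,3)
E
python3 - <<'E'
from h import *
a=cam('top','top1.png');b=cam('scene','scene1.png')
np.savez('t1.npz',**a);np.savez('s1.npz',**b)
for c in(a,b):
    print(-np.array(c['R']).T@np.array(c['t']).ravel(), np.array(c['R'])[2], (c['z_map']>0).mean(), c['intrinsics'][0])
print(readout.sense())
E
```

```text
[454.70907587 -88.81575201 884.71619236] [ 0.06157357 -0.02046142 -0.99789279] 0.9960904947916667 [512.02693737   0.         323.01343366]
[ -76.12940283 -474.64331402  499.66099234] [ 0.72379787  0.4393383  -0.53207001] 0.9959244791666667 [518.43450264   0.         318.07047792]
{'t': 0.1, 'q': array([-7.56583547e+01,  2.83106710e+01,  7.71238246e+01,  1.30778211e-03,
        7.46269981e+01, -5.47272614e+00]), 'joint_vel': array([-0.0306837 , -0.05097365,  0.00033927, -0.04300813,  0.0080097 ,
       -0.02726179]), 'tau': array([ 2.31108104e-03, -8.83583808e+01, -3.84563434e+01, -4.01493060e-05,
        5.17102526e-03,  4.17643946e-06]), 'ee_pos': array([ 211.77284602, -587.65930747,  202.06553616]), 'ee_rot': array([-1.79938907e+02, -7.11964142e-03,  1.98140202e+01]), 'wrist_force': array([ 0.49885805, -0.570397  ,  0.56725511]), 'moment': array([-0.07099523,  0.01900313, -0.03108883]), 'finger_force': 0.0, 'finger_gap': 0.9997453813343723}
```

View pics/top1.png

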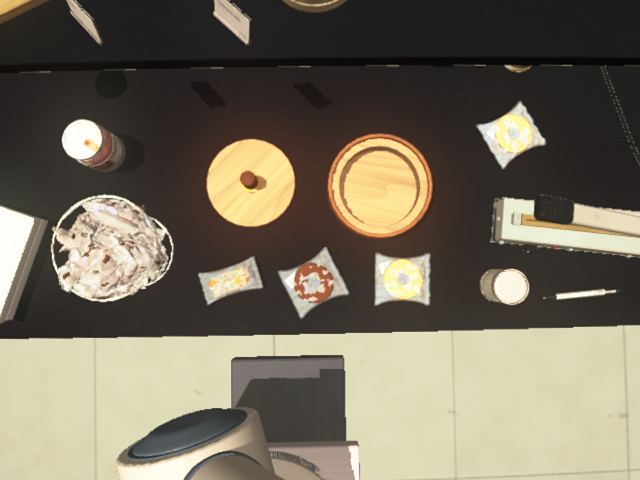

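View pics/scene1.png

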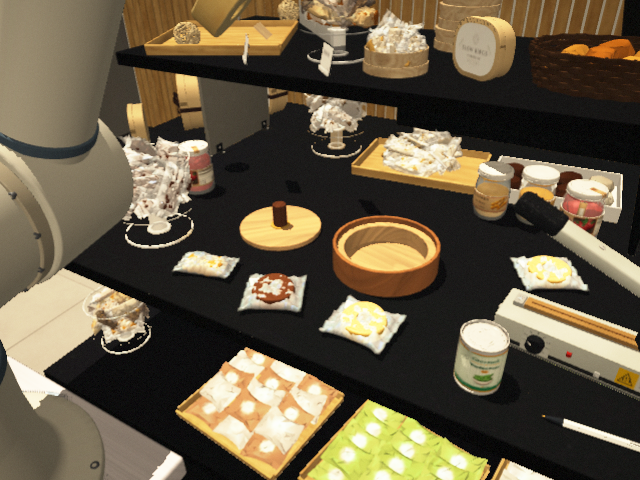

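The top view shows the box at about (381,186), the deck at (251,183) with its knob at (249,180), and the wanted bar at (231,281). The brown ring cake next to the bar is at (313,283). The scene view agrees: bar (207,264), knob (280,214), box (386,255).

```bash
python3 - <<'E'
from h import *
a=dict(np.load('t1.npz'));b=dict(np.load('s1.npz'))
P=cloud(a);Q=cloud(b)
def box(n,P,u0,u1,v0,v1,zl,zh):
    S=P[v0:v1,u0:u1].reshape(-1,3);S=S[(S[:,2]>zl)&(S[:,2]<zh)]
    if len(S)<5: print(n,len(S));return
    (c,s,an)=cv2.minAreaRect(S[:,:2].astype(np.float32)); (cc,r)=cv2.minEnclosingCircle(S[:,:2].astype(np.float32))
    pc,_,_=np.linalg.svd(np.cov(S[:,:2].T))
    print(n,len(S),'med',np.median(S,0).round(1),'rect',np.round(c,1),np.round(s,1),round(an,1),'circ',np.round(cc,1),round(r,1),'axis',np.degrees(np.arctan2(pc[1,0],pc[0,0])).round(1),'z',np.percentile(S[:,2],[2,98]).round(1))
for z in[(-10,3),(6,60)]: box('bar top',P,190,272,250,312,*z)
box('bar sc',Q,165,248,245,285,6,60)
box('deck top',P,195,305,130,235,5,18);box('deck sc',Q,230,330,200,255,5,18)
box('knob top',P,195,305,130,235,25,70);box('knob sc',Q,230,330,195,255,20,70)
box('boxrim',P,320,440,125,245,40,60);box('boxrim sc',Q,325,450,205,300,40,60)
box('boxfloor',P,320,440,125,245,0,10)
# colour-based ellipse for deck / box
hsv=cv2.cvtColor(a['frame'],cv2.COLOR_RGB2HSV)
m=((hsv[...,2]>60)).astype(np.uint8)
for n,(u0,u1,v0,v1),z in[('deck',(195,305,130,235),10),('box',(320,440,125,245),46),('bar',(190,268,250,312),10)]:
    k=np.zeros_like(m);k[v0:v1,u0:u1]=m[v0:v1,u0:u1]
    cs,_=cv2.findContours(k,0,1);c=max(cs,key=cv2.contourArea)
    w=onz(a,c.reshape(-1,2),z)[:,:2].astype(np.float32)
    print(n,cv2.minEnclosingCircle(w),cv2.minAreaRect(w))
# shelf
for v in(10,40,60,64):print('shelf',v,P[v,[150,250,380]].round(0).tolist())
E
```

```text
bar top 2648 med [429.7  54.9   1.4] rect [433.5  53.8] [140.5 104.8] 89.0 circ [433.6  53.8] 87.6 axis 80.2 z [-1.6  2.9]
bar top 1768 med [434.6  50.4  18.6] rect [434.7  53.3] [117.6  94.9] 78.2 circ [438.6  52.5] 67.3 axis 106.2 z [ 8.3 25.6]
bar sc 1160 med [426.7  45.   17.1] rect [435.8  35.3] [ 58.8 137. ] 14.1 circ [433.7  34.1] 73.0 axis 109.6 z [ 7.6 24. ]
deck top 5875 med [599.5  14.1  11.8] rect [603.4  19. ] [189.4 181.7] 89.1 circ [604.9  15.2] 126.1 axis 108.7 z [ 6.9 15.1]
deck sc 2559 med [586.5   5.9  10.8] rect [598.5  15.5] [149.9 150.7] 33.9 circ [600.8  17.8] 78.3 axis 126.8 z [ 6.6 13.2]
knob top 235 med [599.6  14.5  54.9] rect [601.1  15.8] [24.8 24.3] 44.3 circ [601.8  15.3] 13.0 axis 52.1 z [29.5 58.3]
knob sc 294 med [592.7  11.5  42.4] rect [599.1  16.4] [25.9 24.9] 20.3 circ [599.3  15.5] 13.6 axis 126.6 z [20.7 56. ]
boxrim 1410 med [ 590.  -206.1   47.1] rect [ 587.1 -201.8] [171.6 171.4] 71.1 circ [ 588.2 -201. ] 87.1 axis 136.1 z [40.1 50.4]
boxrim sc 1276 med [ 569.1 -208.3   45.5] rect [ 585.6 -201.8] [172.4 174.1] 80.9 circ [ 586.3 -201.2] 88.2 
[... 281 characters left out ...]
812, 180.89231872558594), 89.05538940429688)
box ((574.3428344726562, -200.5617218017578), 129.78314208984375) ((585.622802734375, -201.70655822753906), (198.28126525878906, 192.2921905517578), 88.92623138427734)
bar ((439.46173095703125, 41.631813049316406), 68.91511535644531) ((448.6825256347656, 44.67174530029297), (81.97856140136719, 126.08321380615234), 16.030479431152344)
shelf 10 [[788.0, 116.0, 250.0], [784.0, -14.0, 253.0], [783.0, -181.0, 251.0]]
shelf 40 [[746.0, 114.0, 253.0], [739.0, -15.0, 262.0], [743.0, -180.0, 251.0]]
shelf 60 [[722.0, 115.0, 248.0], [721.0, -12.0, 245.0], [719.0, -180.0, 243.0]]
shelf 64 [[719.0, 117.0, 242.0], [720.0, -11.0, 233.0], [720.0, -182.0, 229.0]]
```

```bash
python3 - <<'E'
from h import *
for f,(u0,u1,v0,v1) in(('t1',(185,275,250,312)),('s1',(165,245,243,287))):
    a=dict(np.load(f+'.npz'));P=cloud(a)
    g=a['frame'].max(2)
    for th in(80,120):
        k=np.zeros(g.shape,np.uint8);k[v0:v1,u0:u1]=(g[v0:v1,u0:u1]>th)*255
        k=cv2.morphologyEx(k,cv2.MORPH_OPEN,np.ones((3,3),np.uint8))
        c=max(cv2.findContours(k,0,1)[0],key=cv2.contourArea)
        w=onz(a,c.reshape(-1,2),12)[:,:2].astype(np.float32)
        m=np.zeros_like(k);cv2.drawContours(m,[c],-1,1,-1)
        X=onz(a,np.argwhere(m)[:,::-1],12)[:,:2]
        u,s,_=np.linalg.svd(np.cov(X.T)); print(f,th,cv2.minAreaRect(w),'mean',X.mean(0).round(1),'ax',np.degrees(np.arctan2(u[1,0],u[0,0])).round(1),'size',(np.sqrt(12*s)).round(1))
    if f=='t1':
        im=a['frame'][240:320,180:360,::-1].copy();cv2.imwrite('pics/crop1.png',cv2.resize(im,(720,320),interpolation=2))
E
```

```text
t1 80 ((434.62725830078125, 52.345977783203125), (56.916664123535156, 100.77355194091797), 16.030908584594727) mean [434.6  52. ] ax 106.3 size [103.6  51. ]
t1 120 ((434.692138671875, 52.10771179199219), (54.18663787841797, 99.37032318115234), 16.347692489624023) mean [434.6  52. ] ax 106.7 size [101.7  48.8]
s1 80 ((434.226806640625, 52.9120979309082), (63.64604568481445, 99.70062255859375), 14.831258773803711) mean [432.   51.9] ax 102.9 size [97.9 59.3]
s1 120 ((434.4354553222656, 52.91476058959961), (62.70088195800781, 98.42704772949219), 15.204265594482422) mean [432.3  52. ] ax 102.9 size [96.7 57.3]
```

View pics/crop1.png

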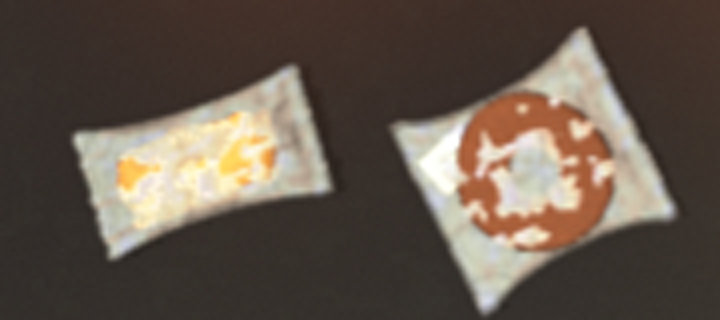

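The bar's rectangle measures 57 x 101 mm, as it should, centred at (434.6, 52.2) with its width line at 16° from x. I'll move above it with yaw 106.2.

Call:
apply_moves:
  commands:
    - [[42.66,-52.7,8],[0,0,-1.508],1]
    - [[42.66,-52.7,8],[0,0,-1.508],1]
    - [[42.66,-52.7,8],[0,0,-1.508],1]
    - [[42.66,-52.7,8],[0,0,-1.508],1]
    - [[42.66,-52.7,8],[0,0,-1.508],1]
    - [[42.66,-52.7,8],[0,0,-1.508],1]
    - [[42.66,-52.7,8],[0,0,-1.508],1]
    - [[42.66,-52.7,8],[0,0,-1.508],1]
    - [[42.66,-52.7,8],[0,0,-1.508],1]
    - [[42.66,-52.7,8],[0,0,-1.508],1]
    - [[42.66,-52.7,8],[0,0,-1.508],1]
    - [[42.66,-52.7,8],[0,0,-1.508],1]
    - [[42.66,-52.7,8],[0,0,-1.508],1]
    - [[42.66,-52.7,8],[0,0,-1.508],1]
    - [[42.66,-52.7,8],[0,0,-1.508],1]
    - [[42.66,-52.7,8],[0,0,-1.508],1]
    - [[42.66,-52.7,8],[0,0,-1.508],1]
    - [[42.66,-52.7,8],[0,0,-1.508],1]
    - [[42.66,-52.7,8],[0,0,-1.508],1]
    - [[42.66,-52.7,8],[0,0,-1.508],1]
  newtons: 20

```text
t: 1.77
ee_pos: [434.2, 51.9, 122.5]
ee_rot: [-180.0, -0.0, 106.2]
wrist_force: [-0.1, 0.1, -0.2]
finger_gap: 0.995
finger_force: 0.0
```

Call:
apply_moves:
  commands:
    - [[0,0,3],[0,0,0],1]
    - [[0,0,6],[0,0,0],1]
    - [[0,0,8.5],[0,0,0],1]
    - [[0,0,9.8],[0,0,0],1]
    - [[0,0,10.4],[0,0,0],1]
    - [[0,0,10.7],[0,0,0],1]
    - [[0,0,10.7],[0,0,0],0.3]
    - [[0,0,10.7],[0,0,0],0]
    - [[0,0,10.7],[0,0,0],-0.3]
    - [[0,0,10.7],[0,0,0],-1]
    - [[0,0,10.7],[0,0,0],-1]
    - [[0,0,10.7],[0,0,0],-1]
    - [[0,0,10.7],[0,0,0],-1]
    - [[0,0,10.7],[0,0,0],-1]
  newtons: 20

```text
t: 2.93
ee_pos: [434.6, 52.4, 15.7]
ee_rot: [180.0, 0.0, 106.2]
wrist_force: [0.2, -0.5, 0.2]
finger_gap: 0.002
finger_force: 0.0
```

The jaws closed on nothing, so I'll look.

```bash
python3 - <<'E'
from h import *
a=cam('scene');b=cam('top')
im=np.hstack([cv2.resize(a['frame'][150:350,100:300],(400,400)),cv2.resize(b['frame'][180:380,150:350],(400,400))])
cv2.imwrite('pics/v2.png',im[:,:,::-1]);print(readout.sense()['ee_pos'],readout.sense()['finger_gap'])
E
```

```text
[434.58101618  52.39810995  15.62257406] -0.0003711567480947806
```

View pics/v2.png

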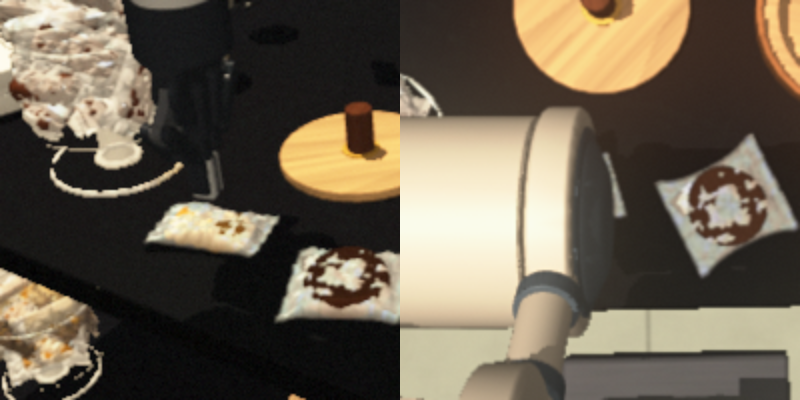

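```bash
python3 - <<'E'
from h import *
a=cam('scene');P=cloud(a)
def proj(X): return cv2.projectPoints(np.array(X,float).reshape(-1,1,3),cv2.Rodrigues(a['R'])[0],np.array(a['t'],float),a['intrinsics'],np.array(a['dist_coeffs']))[0].reshape(-1,2).round(1).tolist()
print('tcp',proj([[434.6,52.4,15.6],[434.6,52.4,5],[434.6,52.4,80],[434.6,52.4,160]]))
for z in(5,10,15):print(onz(a,[[204,247],[205,235]],z).round(1).tolist())
for v in(180,200,215,225,230,235,240,245,247):print(v,[P[v,u].round(0).tolist() for u in(195,200,203,206,209)])
E
```

```text
tcp [[206.6, 261.1], [207.4, 266.3], [201.1, 227.7], [193.5, 182.2]]
[[477.4, 97.2, 5.0], [509.4, 122.6, 5.0]]
[[471.8, 91.4, 10.0], [503.4, 116.6, 10.0]]
[[466.2, 85.6, 15.0], [497.5, 110.5, 15.0]]
180 [[410.0, 23.0, 181.0], [415.0, 19.0, 179.0], [421.0, 19.0, 177.0], [426.0, 18.0, 175.0], [432.0, 18.0, 173.0]]
200 [[416.0, 36.0, 142.0], [420.0, 30.0, 142.0], [425.0, 29.0, 140.0], [443.0, 41.0, 129.0], [447.0, 38.0, 128.0]]
215 [[420.0, 45.0, 112.0], [421.0, 37.0, 114.0], [424.0, 33.0, 114.0], [442.0, 45.0, 102.0], [448.0, 45.0, 98.0]]
225 [[402.0, 31.0, 108.0], [417.0, 35.0, 99.0], [424.0, 36.0, 95.0], [431.0, 37.0, 91.0], [544.0, 144.0, 2.0]]
230 [[401.0, 32.0, 99.0], [411.0, 31.0, 94.0], [427.0, 41.0, 83.0], [432.0, 40.0, 80.0], [442.0, 43.0, 75.0]]
235 [[420.0, 53.0, 74.0], [421.0, 43.0, 77.0], [427.0, 43.0, 73.0], [429.0, 39.0, 73.0], [440.0, 43.0, 66.0]]
240 [[420.0, 55.0, 64.0], [422.0, 47.0, 65.0], [423.0, 40.0, 67.0], [430.0, 41.0, 63.0], [436.0, 40.0, 60.0]]
245 [[479.0, 120.0, 1.0], [423.0, 49.0, 55.0], [422.0, 42.0, 58.0], [429.0, 42.0, 54.0], [433.0, 40.0, 52.0]]
247 [[473.0, 115.0, 2.0], [426.0, 53.0, 48.0], [423.0, 43.0, 53.0], [428.0, 42.0, 50.0], [487.0, 95.0, 0.0]]
```

```bash
python3 - <<'E'
from h import *
a=cam('scene');P=cloud(a)
for v in range(244,280,3):print(v,[P[v,u].round(0).astype(int).tolist() for u in(200,204,208,212)])
f=a['frame'][180:300,150:270].astype(float);f=(255*(f/255)**0.4).astype(np.uint8)
cv2.imwrite('pics/v3.png',cv2.resize(f,(600,600),interpolation=2)[:,:,::-1])
E
```

```text
244 [[424, 49, 56], [426, 43, 57], [433, 41, 54], [497, 96, 1]]
247 [[425, 52, 49], [425, 43, 52], [430, 39, 50], [488, 89, 2]]
250 [[471, 101, 1], [475, 96, 0], [477, 88, 2], [482, 83, 1]]
253 [[440, 70, 23], [445, 66, 22], [449, 61, 20], [474, 77, 0]]
256 [[433, 64, 23], [436, 58, 23], [441, 53, 22], [442, 46, 23]]
259 [[427, 58, 23], [433, 56, 19], [435, 49, 21], [439, 44, 20]]
262 [[420, 53, 23], [424, 48, 21], [426, 41, 22], [432, 38, 20]]
265 [[414, 48, 22], [420, 45, 19], [424, 39, 19], [427, 33, 19]]
268 [[413, 48, 16], [416, 42, 17], [420, 37, 16], [421, 29, 18]]
271 [[412, 48, 11], [415, 41, 12], [417, 35, 12], [418, 27, 15]]
274 [[416, 53, 1], [414, 42, 6], [415, 34, 8], [416, 26, 11]]
277 [[410, 48, 1], [414, 43, 0], [417, 37, 0], [420, 31, 0]]
```

View pics/v3.png

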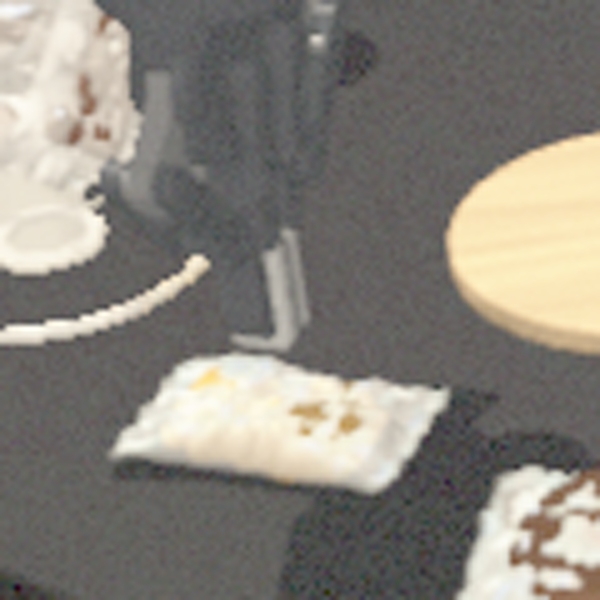

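The bar is untouched. The closed fingertips are really at z ≈ 46, about 40 mm higher than the reported pose implies, while their x and y agree. I'll open, go down in stages, and check the tips against the camera.

Call:
apply_moves:
  commands:
    - [[0,0,0],[0,0,0],1]
    - [[0,0,0],[0,0,0],1]
    - [[0,0,0],[0,0,0],1]
    - [[0,0,0],[0,0,0],1]
    - [[0,0,0],[0,0,0],1]
    - [[0,0,0],[0,0,0],1]
    - [[0,0,1],[0,0,0],1]
    - [[0,0,2],[0,0,0],1]
    - [[0,0,2.5],[0,0,0],1]
    - [[0,0,2.5],[0,0,0],1]

```text
t: 3.97
ee_pos: [434.0, 52.4, -10.2]
ee_rot: [-179.9, -0.0, 106.2]
wrist_force: [0.1, -0.2, 0.5]
finger_gap: 1.004
finger_force: 0.0
```

```bash
python3 - <<'E'
from h import *
a=cam('scene');P=cloud(a)
f=a['frame'][180:300,150:270].astype(float);f=(255*(f/255)**0.4).astype(np.uint8)
cv2.imwrite('pics/v4.png',cv2.resize(f,(600,600),interpolation=2)[:,:,::-1])
M=(P[...,2]>8)&(np.hypot(P[...,0]-434,P[...,1]-52)<75)&(a['frame'].max(2)<110)
for v in range(225,275,3):
    us=[u for u in range(170,250) if M[v,u]];print(v,[[u]+P[v,u].round(0).astype(int).tolist() for u in us[::4]])
E
```

```text
225 [[170, 365, 41, 125], [174, 367, 36, 125], [178, 368, 28, 127], [182, 368, 20, 129], [186, 378, 23, 123], [190, 408, 48, 100], [194, 408, 39, 103], [198, 406, 28, 107], [202, 416, 30, 101], [210, 471, 69, 61], [214, 475, 63, 61], [218, 477, 56, 62]]
228 [[170, 362, 39, 122], [174, 366, 36, 120], [178, 367, 29, 122], [182, 369, 22, 123], [186, 377, 23, 118], [198, 403, 26, 104], [202, 414, 29, 97], [211, 473, 69, 54], [215, 475, 62, 56], [219, 478, 56, 56]]
231 [[170, 363, 41, 116], [174, 366, 37, 115], [178, 371, 34, 113], [182, 369, 23, 118], [186, 375, 22, 114], [190, 397, 37, 99], [194, 397, 30, 100], [198, 400, 24, 100], [209, 472, 74, 48], [213, 473, 66, 49], [217, 474, 58, 51], [221, 480, 54, 49]]
234 [[170, 364, 44, 109], [174, 364, 36, 111], [178, 367, 31, 111], [182, 369, 25, 112], [186, 374, 22, 110], [190, 393, 34, 96], [194, 395, 28, 97], [198, 399, 24, 96], [210, 473, 74, 41], [214, 475, 66, 42], [218, 476, 58, 44], [222, 484, 56, 41]]
237 [[170, 361, 42, 106], [174, 364, 37, 106], [178, 364, 28, 109], [182, 367, 23, 109], [186, 374, 23, 105], [192, 394, 33, 91], [19
[... 459 characters left out ...]
 388, 26, 80]]
249 [[173, 363, 43, 84], [178, 362, 32, 88], [182, 365, 26, 88], [187, 370, 21, 87], [191, 382, 26, 78], [195, 392, 28, 72]]
252 [[173, 361, 42, 80], [177, 362, 34, 82], [182, 364, 26, 83], [188, 372, 22, 80], [192, 388, 32, 67], [206, 447, 63, 23]]
255 [[182, 379, 44, 63], [186, 382, 39, 63], [190, 383, 31, 65], [196, 392, 29, 60]]
258 [[183, 377, 42, 59], [187, 381, 37, 59], [191, 382, 30, 60], [196, 390, 28, 56]]
261 [[184, 377, 41, 55], [188, 380, 35, 54], [192, 383, 30, 55], [238, 466, 12, 10]]
264 [[184, 377, 42, 48], [188, 381, 37, 48], [192, 382, 30, 49], [197, 391, 29, 44]]
267 [[185, 380, 45, 40], [189, 380, 35, 43], [193, 384, 31, 43]]
270 [[172, 395, 93, 9]]
273 []
```

View pics/v4.png

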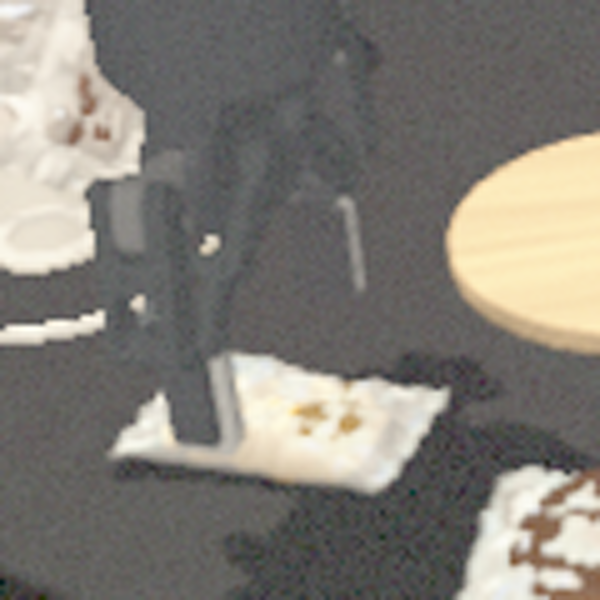

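Near fingertip is at crop (205,440), z ≈ 38, and the far one at z ≈ 36; they straddle the bar correctly, so the height offset is about 42 mm. I'll go down 24 mm more and grip.

Call:
apply_moves:
  commands:
    - [[0,0,1],[0,0,0],1]
    - [[0,0,1.8],[0,0,0],1]
    - [[0,0,2.4],[0,0,0],1]
    - [[0,0,2.4],[0,0,0],1]
    - [[0,0,2.4],[0,0,0],-1]
    - [[0,0,2.4],[0,0,0],-1]
    - [[0,0,2.4],[0,0,0],-1]
    - [[0,0,2.4],[0,0,0],-1]
    - [[0,0,2.4],[0,0,0],-1]
    - [[0,0,2.4],[0,0,0],-1]
    - [[0,0,2.4],[0,0,0],-1]
    - [[0,0,2.4],[0,0,0],-1]
  newtons: 25

```text
t: 5.02
ee_pos: [434.6, 52.4, -32.9]
ee_rot: [180.0, 0.0, 106.2]
wrist_force: [-1.6, -0.9, 5.9]
finger_gap: 0.661
finger_force: 26.8
```

Call:
apply_moves:
  commands:
    - [[0,0,-2],[0,0,0],-1]
    - [[0,0,-5],[0,0,0],-1]
    - [[0,0,-9],[0,0,0],-1]
    - [[0,0,-12],[0,0,0],-1]
    - [[-3,0.8,-12],[0,0,0],-1]
    - [[-6,1.6,-12],[0,0,0],-1]
    - [[-9,2.4,-12],[0,0,0],-1]
    - [[-12,3.2,-12],[0,0,0],-1]
    - [[-15,4,-12],[0,0,0],-1]
    - [[-18,4.8,-12],[0,0,0],-1]
    - [[-21,5.6,-12],[0,0,0],-1]
    - [[-24,6.4,-12],[0,0,0],-1]
    - [[-27,7.2,-12],[0,0,0],-1]
    - [[-28.6,7.5,-12],[0,0,0],-1]
    - [[-28.6,7.5,-12],[0,0,0],-1]
    - [[-28.6,7.5,-12],[0,0,0],-1]
    - [[-28.6,7.5,-12],[0,0,0],-1]

```text
t: 6.43
ee_pos: [585.7, -200.6, 86.6]
ee_rot: [-180.0, -0.0, 106.2]
wrist_force: [1.8, 0.1, -1.1]
finger_gap: 0.657
finger_force: 27.3
```

```bash
python3 - <<'E'
from h import *
a=cam('scene','v5.png');P=cloud(a)
g=a['frame'].max(2)
X=P[(np.hypot(P[...,0]-587,P[...,1]+202)<75)&(P[...,2]>60)&(P[...,2]<135)&(g>120)]
print(len(X),np.percentile(X,[1,50,99],axis=0).round(0).tolist())
E
```

```text
474 [[547.0, -252.0, 124.0], [569.0, -218.0, 131.0], [620.0, -148.0, 135.0]]
```

View pics/v5.png

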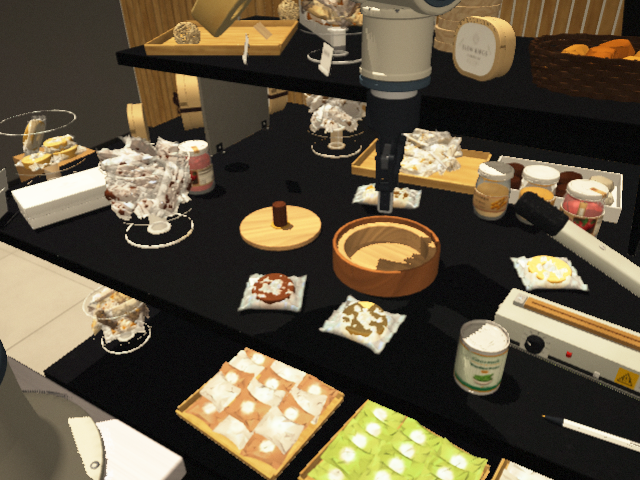

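The bar is held level over the box, at about (388,195). Its underside should be at about z = 119 (lifted 119.5 mm). I'll lower it to the 4 mm floor slowly.

Call:
apply_moves:
  commands:
    - [[0.1,0.1,2],[0,0,0],-1]
    - [[0.1,0.1,5],[0,0,0],-1]
    - [[0.1,0.1,8],[0,0,0],-1]
    - [[0.1,0.1,10],[0,0,0],-1]
    - [[0.1,0.1,10.8],[0,0,0],-1]
    - [[0.1,0.1,11.2],[0,0,0],-1]
    - [[0.1,0.1,11.4],[0,0,0],-1]
    - [[0.1,0.1,11.5],[0,0,0],-1]
    - [[0.1,0.1,11.5],[0,0,0],-1]
    - [[0.1,0.1,11.5],[0,0,0],-1]

```text
t: 7.32
ee_pos: [587.7, -200.3, -27.3]
ee_rot: [179.9, 0.1, 106.2]
wrist_force: [0.1, -0.3, -0.1]
finger_gap: 0.66
finger_force: 27.3
```

Call:
apply_moves:
  commands:
    - [[0,0,0.1],[0,0,0],-1]
    - [[0,0,0.2],[0,0,0],-1]
    - [[0,0,0.2],[0,0,0],-1]
    - [[0,0,0.2],[0,0,0],0.6]
    - [[0,0,0.2],[0,0,0],0.8]
    - [[0,0,0.2],[0,0,0],0.9]
    - [[0,0,0.2],[0,0,0],0.9]
    - [[0,0,0.2],[0,0,0],0.9]
    - [[0,0,-0.5],[0,0,0],0.9]
    - [[0,0,-2],[0,0,0],0.9]
    - [[0,0,-5],[0,0,0],0.9]
    - [[0,0,-9],[0,0,0],0.9]
    - [[0,0,-12],[0,0,0],0.9]
    - [[0,0,-14],[0,0,0],0.9]

```text
t: 8.48
ee_pos: [588.1, -200.5, 115.4]
ee_rot: [179.8, 0.1, 106.2]
wrist_force: [1.1, 0.1, 1.3]
finger_gap: 0.952
finger_force: 0.0
```

Call:
apply_moves:
  commands:
    - [[3.4,1.2,0],[0,0,0],1]
    - [[6.8,2.4,0],[0,0,0],1]
    - [[10.2,3.6,0],[0,0,0],1]
    - [[13.6,4.8,0],[0,0,0],1]
    - [[17,6,0],[0,0,0],1]
    - [[20,7,0],[0,0,0],1]
    - [[20.4,7.2,0],[0,0,0],1]
    - [[20.4,7.2,0],[0,0,0],1]
    - [[20.4,7.2,4],[0,0,0],1]
    - [[20.4,7.2,6],[0,0,0],1]
    - [[20.4,7.2,6],[0,0,0],1]
    - [[20.4,7.2,6],[0,0,0],1]

```text
t: 9.48
ee_pos: [598.8, 15.0, 51.4]
ee_rot: [-179.9, -0.0, 106.2]
wrist_force: [1.2, 0.6, 1.2]
finger_gap: 1.003
finger_force: 0.0
```

```bash
python3 - <<'E'
from h import *
a=cam('scene');b=cam('top');Q=cloud(a);P=cloud(b)
im=np.hstack([cv2.resize(a['frame'][150:300,220:450],(460,300)),cv2.resize(b['frame'][110:260,320:470],(300,300))])
cv2.imwrite('pics/v6.png',im[:,:,::-1])
X=P[125:245,320:440].reshape(-1,3);X=X[(np.hypot(X[:,0]-587,X[:,1]+202)<66)&(X[:,2]>12)&(X[:,2]<45)]
print('bar',len(X),X[:,:2].mean(0),cv2.minAreaRect(X[:,:2].astype(np.float32)),np.percentile(X[:,2],[5,50,95,99]))
# rim circle fit again
for n,C,(u0,u1,v0,v1) in(('top',P,(320,440,125,245)),('sc',Q,(325,450,205,300))):
    X=C[v0:v1,u0:u1].reshape(-1,3);X=X[(X[:,2]>42)&(X[:,2]<52)];print('rim',n,cv2.minEnclosingCircle(X[:,:2].astype(np.float32)))
X=Q[195:255,230:330].reshape(-1,3);X=X[(X[:,2]>20)&(X[:,2]<56)&(np.hypot(X[:,0]-600,X[:,1]-16)<30)];print('knob',len(X),cv2.minEnclosingCircle(X[:,:2].astype(np.float32)))
M=(Q[...,2]>56)&(Q[...,2]<95)&(np.hypot(Q[...,0]-600,Q[...,1]-16)<75)
print('tips',np.percentile(Q[M],[0,1,50,99],axis=0).round(0).tolist())
E
```

```text
bar 1681 [ 586.76151386 -200.04355026] ((587.3950805664062, -200.4330596923828), (57.08823776245117, 100.4388198852539), 16.3062801361084) [14.42201595 22.79213919 28.60452463 30.77196693]
rim top ((588.2763671875, -201.35296630859375), 87.12712860107422)
rim sc ((587.18212890625, -201.1492462158203), 89.05004119873047)
knob 289 ((599.6951293945312, 15.433859825134277), 14.183869361877441)
tips [[549.0, -3.0, 56.0], [550.0, -3.0, 56.0], [603.0, 19.0, 94.0], [642.0, 30.0, 95.0]]
```

View pics/v6.png

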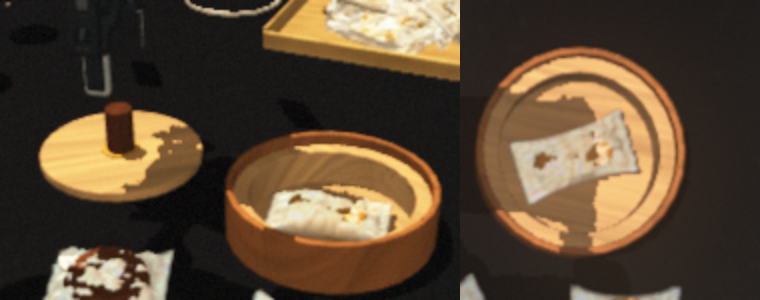

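The bar lies flat in the box, centred to within 2 mm, and the fingers are above the knob. Next I go down and grip it.

Call:
apply_moves:
  commands:
    - [[0,0.1,2],[0,0,0],1]
    - [[0,0.1,4],[0,0,0],1]
    - [[0,0.1,5.4],[0,0,0],1]
    - [[0,0.1,6],[0,0,0],1]
    - [[0,0.1,6.1],[0,0,0],1]
    - [[0,0.1,6.1],[0,0,0],0]
    - [[0,0.1,6.1],[0,0,0],-0.4]
    - [[0,0.1,6.1],[0,0,0],-1]
    - [[0,0.1,6.1],[0,0,0],-1]
    - [[0,0.1,6.1],[0,0,0],-1]
    - [[0,0.1,6.1],[0,0,0],-1]
    - [[0,0.1,6.1],[0,0,0],-1]
    - [[0,0.1,6.1],[0,0,0],-1]
  newtons: 60

```text
t: 10.67
ee_pos: [600.7, 16.2, -8.6]
ee_rot: [179.9, 0.0, 106.2]
wrist_force: [-1.9, 0.8, 10.6]
finger_gap: 0.286
finger_force: 58.8
```

Call:
apply_moves:
  commands:
    - [[0,0,-1.5],[0,0,0],-1]
    - [[0,0,-4],[0,0,0],-1]
    - [[0,0,-7],[0,0,0],-1]
    - [[0,0,-8],[0,0,0],-1]
    - [[-1.5,-0.5,-8],[0,0,0],-1]
    - [[-4,-1.4,-8],[0,0,0],-1]
    - [[-7,-2.5,-8],[0,0,0],-1]
    - [[-10,-3.6,-8],[0,0,0],-1]
    - [[-13,-4.7,-8],[0,0,0],-1]
    - [[-16,-5.8,-8],[0,0,0],-1]
    - [[-18.5,-6.7,-8],[0,0,0],-1]
    - [[-20,-7.2,-8],[0,0,0],-1]
    - [[-20.5,-7.35,-8],[0,0,0],-1]
    - [[-20.5,-7.35,-8],[0,0,0],-1]
    - [[-20.5,-7.35,-8],[0,0,0],-1]
    - [[-20.5,-7.35,-8],[0,0,0],-1]

```text
t: 12.0
ee_pos: [586.9, -199.7, 70.4]
ee_rot: [-180.0, -0.0, 106.3]
wrist_force: [0.2, 0.6, -0.4]
finger_gap: 0.286
finger_force: 59.2
```

```bash
python3 - <<'E'
from h import *
a=cam('scene');Q=cloud(a)
np.savez('s7.npz',**a)
cv2.imwrite('pics/v7.png',cv2.resize(a['frame'][130:310,280:490],(700,600))[:,:,::-1])
g=a['frame'].max(2);R=Q[130:310,300:480];k=g[130:310,300:480]>90
X=R[k&(R[...,2]>78)&(np.hypot(R[...,0]-587,R[...,1]+201)<95)]
X=X[X[:,2]<97]
A=np.c_[X[:,:2]-[587,-201],np.ones(len(X))];co=np.linalg.lstsq(A,X[:,2],rcond=None)[0]
print(len(X),cv2.minEnclosingCircle(X[:,:2].astype(np.float32)),'plane',co,np.percentile(X[:,2],[1,50,99]))
E
```

```text
3664 ((584.6207275390625, -199.5057373046875), 76.99697875976562) plane [1.52954293e-02 7.74346795e-03 8.96064884e+01] [81.38407783 89.76885453 91.73639406]
```

View pics/v7.png

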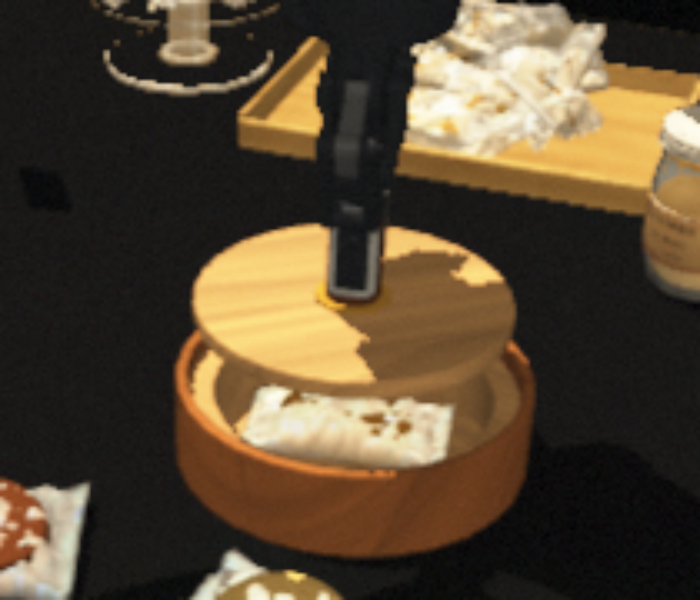

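The deck is level, its top at z ≈ 90 (underside 80), and it is centred to within about 2 mm. I'll apply a small correction and lower it 44 mm.

Call:
apply_moves:
  commands:
    - [[-0.15,0.08,0],[0,0,0],-1]
    - [[-0.15,0.08,1.5],[0,0,0],-1]
    - [[-0.15,0.08,2.5],[0,0,0],-1]
    - [[-0.15,0.08,3.3],[0,0,0],-1]
    - [[-0.15,0.08,3.8],[0,0,0],-1]
    - [[-0.15,0.08,4.1],[0,0,0],-1]
    - [[-0.15,0.08,4.25],[0,0,0],-1]
    - [[-0.15,0.08,4.35],[0,0,0],-1]
    - [[-0.15,0.08,4.35],[0,0,0],-1]
    - [[-0.15,0.08,4.35],[0,0,0],-1]

```text
t: 12.88
ee_pos: [588.4, -202.5, 27.5]
ee_rot: [180.0, 0.0, 106.2]
wrist_force: [0.1, -0.4, -1.8]
finger_gap: 0.289
finger_force: 59.2
```

Call:
apply_moves:
  commands:
    - [[0,0,0.1],[0,0,0],-1]
    - [[0,0,0.1],[0,0,0],-1]
    - [[0,0,0.1],[0,0,0],-0.3]
    - [[0,0,0.1],[0,0,0],0]
    - [[0,0,0.1],[0,0,0],0.5]
    - [[0,0,0.1],[0,0,0],1]
    - [[0,0,0.1],[0,0,0],1]
    - [[0,0,0.1],[0,0,0],1]
    - [[0,0,-1.5],[0,0,0],1]
    - [[0,0,-4],[0,0,0],1]
    - [[0,0,-8],[0,0,0],1]
    - [[0,0,-12],[0,0,0],1]
    - [[12,0,-14],[0,0,0],1]
    - [[12,0,-14],[0,0,0],1]
    - [[12,0,-14],[0,0,0],1]
    - [[12,0,-14],[0,0,0],1]
    - [[12,0,-14],[0,0,0],1]

```text
t: 14.3
ee_pos: [554.3, -85.6, 167.7]
ee_rot: [180.0, 0.0, 106.4]
wrist_force: [0.9, -0.7, 0.5]
finger_gap: 0.999
finger_force: 0.0
```

```bash
python3 - <<'E'
from h import *
a=cam('scene');Q=cloud(a)
cv2.imwrite('pics/v8.png',cv2.resize(a['frame'][150:310,300:480],(675,600))[:,:,::-1])
R=Q[200:300,325:450].reshape(-1,3);d=np.hypot(R[:,0]-587,R[:,1]+201)
X=R[(d<68)&(d>20)&(R[:,2]>30)&(R[:,2]<62)]
print(len(X),'plane',np.linalg.lstsq(np.c_[X[:,:2]-[587,-201],np.ones(len(X))],X[:,2],rcond=None)[0])
K=R[(d<30)&(R[:,2]>56)];print('knob',len(K),cv2.minEnclosingCircle(K[:,:2].astype(np.float32)),K[:,2].max())
E
```

```text
2484 plane [-4.25163061e-04  6.10626620e-04  4.69006810e+01]
knob 392 ((586.2756958007812, -202.04702758789062), 14.180028915405273) 92.35476007353145
```

View pics/v8.png

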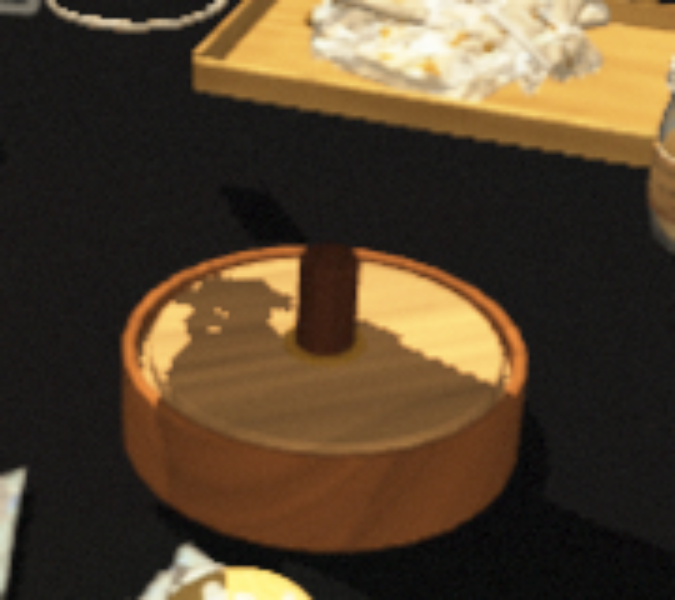

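The deck is flush with the rim and level, with its top face at z ≈ 46.9 against 46 nominal and the knob about 1 mm off centre. The robot is clear of everything.

```bash
python3 -c "
from station import env;print(env.finish_job())"
```

```text
the job is handed in; nothing more can be done
None
```

The job is handed in at about 14 s: by camera, the pastry bar lies flat on the box floor about 1 mm off centre, and the deck board is seated level over it about 1 mm off centre, with both released; the interface returned no verdict.

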